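# Ice screws from the drying rack to the service rail, order kept

### The job

Move the four ice screws from the spruce drying rack to the empty cradles on the steel service rail, keeping their order in the row - the screw nearest the robot goes in the cradle nearest the robot, and so on outwards, because the order matches the repair tickets. Lay each one gently across both forks of its own cradle, centred and with the hanger on the same side as before; drop none, and leave the headlamp and the carabiner with its belay device where they lie.

Things in the scene. Friction and masses are not known exactly. Their poses are not given: they have to be found in the camera images.
- screw100_mid (a point): Ice screw with 100 mm tube, in a lane of the spruce drying rack. Point: on the tube axis at the balance point, the place to grip across the tube; 42 mm to the hanger plate, 58 mm to the tip. x runs along the tube to the hanger, z up. All four screws: 18 mm silver steel tube, toothed tip at one end, aluminium hanger at the other; 76 to 194 g; they differ only in length.
- cradle100_seat (a point): Seat of the empty cradle whose place in its row, counted outwards from the robot, is that of the 100 mm screw in the rack. Point: where that screw's balance point belongs, midway between the forks, 76 mm above the bench. x runs along the V (hanger end +), z up. Cradle: base strip 85 x 46 x 10 mm with two 5 mm thick V forks, 27 to 32 mm either side of this point along x; fingers fit between.
- screw130_mid (a point): Ice screw with 130 mm tube, in a lane of the spruce drying rack. Point: on the tube axis at the balance point, the place to grip across the tube; 53 mm to the hanger plate, 77 mm to the tip. x runs along the tube to the hanger, z up. Hanger: 37 mm wide, reaches 41 mm below the axis; boss and crank end 27 mm beyond its near face, crank knob 27 mm above the axis.
- cradle130_seat (a point): Seat of the empty cradle whose place in its row, counted outwards from the robot, is that of the 130 mm screw in the rack. Point: where that screw's balance point belongs, midway between the forks, 76 mm above the bench. x runs along the V (hanger end +), z up. V forks: 90 degrees, 40 mm wide at the top, which is 7 mm above this point; they guide a tube let down within 12 mm of the middle.
- screw160_mid (a point): Ice screw with 160 mm tube, in a lane of the spruce drying rack. Point: on the tube axis at the balance point, the place to grip across the tube; 65 mm to the hanger plate, 95 mm to the tip. x runs along the tube to the hanger, z up. Rack: lanes 62 mm apart; two zig-zag rails carry each tube 25 to 34 mm either side of this point, free between; teeth rise 18 mm above the axis.
- cradle160_seat (a point): Seat of the empty cradle whose place in its row, counted outwards from the robot, is that of the 160 mm screw in the rack. Point: where that screw's balance point belongs, midway between the forks, 76 mm above the bench. x runs along the V (hanger end +), z up. Cradles stand 54 to 70 mm apart and staggered by up to 50 mm along x, on the steel rail to the right of the rack seen from the robot.
- screw190_mid (a point): Ice screw with 190 mm tube, in a lane of the spruce drying rack. Point: on the tube axis at the balance point, the place to grip across the tube; 77 mm to the hanger plate, 113 mm to the tip. x runs along the tube to the hanger, z up. In the rack every tube lies level, axis 75 mm above the bench, hanger to the robot's left.
- cradle190_seat (a point): Seat of the empty cradle whose place in its row, counted outwards from the robot, is that of the 190 mm screw in the rack. Point: where that screw's balance point belongs, midway between the forks, 76 mm above the bench. x runs along the V (hanger end +), z up. Each cradle is turned up to 6 degrees from the lane of its screw; all four look alike.
- headlamp: White plastic headlamp without its strap, about 45 x 78 x 44 mm, lying on the bench left of the rack; origin at its underside. To be left alone.
- carabiner: Purple carabiner, 105 x 65 x 10 mm, with an aluminium tube belay device (40 x 32 x 26 mm) joined at its wide end; lying on the bench right of the service rail; origin under the middle of the carabiner. To be left alone.
Not all that is in view belongs to the job. Leave any brown look-alike of the part that bears screw130_mid alone.

How it is judged:
By the outcome, as a careful person would: the job done as asked, in the order asked, and still so for the second after the job is handed in, with the robot touching nothing.
It also fails if it takes over 96 s, if anything falls off the work surface, if the arm or the gripper's body presses on something with over 40 N, if the wrist force passes 120 N, or if a joint passes its speed limit or range.

### The arm

A 6-joint arm with a two-finger parallel gripper is mounted at the origin on the work surface. World frame = base frame: x ahead of the robot, y to its left, z up, the work surface at z = 0. Lengths are in m, angles in rad, forces in N, time in s.
With the tool pointing down it reaches from about 0.375 to 0.925 m from the base axis. Payload 5.7 kg.
Tool frame: the origin (TCP) lies midway between the tips of the shut fingers; the grasp point (between the pads) lies 19 mm behind it; z points along the fingers, y is the line along which they close (so a half turn about z gives the same grasp; the last joint's range is limited). The gripper opens to 88 mm and grips with 3 to 60 N. Pads are 20 mm wide; open, the fingers measure 115 mm over their backs; the gripper's body (75 mm by 178 mm) begins 61 mm behind the grasp point.
Start: joints at [-1.249, 0.359, 1.51, -0, 1.272, -0.115], TCP at [0.254, -0.544, 0.223] pointing down, gripper open.
Joint ranges: [-2.97, 2.97], [-1.01, 2.36], [0.21, 2.38], [-0.96, 4.11], [0.2, 2.71], [-2.98, 2.98]. Speed limits (rad/s): [2.39, 2.39, 3.14, 3.14, 3.14, 3.14].

### API

Orientations are given as a unit quaternion [x, y, z, w].
In Python, from bench import move_ptp, servo_line, goto_joints, move_gripper, sleep, inverse_kinematics, capture, PlanningError, close_job, spot_in, silhouettes, current_clock, current_joint_pos, current_qvel, current_joint_torque, current_position, current_orientation, current_force, current_torque, current_finger_gap, current_grip_force gives the robot as it stands. Calls block until the motion is done:
- move_ptp(position, orientation): joint-space move of the TCP to a pose.
- servo_line(position, orientation=None, rate=0.15, contact_N=None): straight line of the TCP; orientation=None keeps the orientation; rate is the mean speed in m/s. With contact_N (N) it stops when the force on the tool has changed by that much, and returns True; else False.
- goto_joints(angles): joint-space move.
- move_gripper(opening): finger opening in m; the grip force is fixed at half the most; returns when the fingers have stopped.
- sleep(seconds).
- inverse_kinematics(position, orientation): joint angles nearest the present ones, or None.
- capture(name): name is "scene" or "top" or "wrist"; returns a dict with "image" (400x640x3 uint8, blue, green, red), "range_z" (400x640 float32, m along the optical axis (not along the pixel's ray), 0 where there is no reading), "intrinsics" (3x3 intrinsics, pixels), "R" (3x3) and "t" (3): a world point X has camera coordinates R X + t. Camera axes: x right, y down, z forward; pixel columns grow to the right and rows downward; lengths in m; the calibration is good to about 2 mm. A picture is of the moment at which its call begins.
A pose or a line that the arm cannot do raises PlanningError and nothing moves.
- close_job(): hands the job in; it is judged then, once.
Trained networks look in the newest picture that a camera, given by its name, has taken for a name from the list of things; names that differ only in an ending like _2 or _b are one class to them, and where a whole thing is asked for, a point or a joint stands for the part that bears it (a point fixed in the world has none). Each returns a list of dicts, best first, with "conf" (0 to 1); they miss things now and then, are a little off and sometimes report something else, mostly with a low value. They report only what shows in the picture. A call takes as long as a camera call. They do not tell look-alikes from the thing itself.
- spot_in(camera, query): "xy" ([column, row] in pixels, amid what is visible of it).
- silhouettes(camera, query): "region" (400x640 bool, what is visible of it) and "xy" ([column, row] in pixels, amid what is visible of it).
Readings, each from a call of its own:
- current_clock(): time.
- current_joint_pos(): joint angles.
- current_qvel(): joint speeds.
- current_joint_torque(): joint torques, N m.
- current_position(): TCP position.
- current_orientation(): TCP orientation.
- current_force(): force on the tool from outside, world axes, zero at the start.
- current_torque(): the same for the moment, N m.
- current_finger_gap(): finger opening in m.
- current_grip_force(): force on a finger pad.
Only numpy, scipy, OpenCV 4.12 (cv2) and the standard library are available. Lean on these libraries where they do the work, as an engineer would, in place of code of your own. Each camera call takes 0.05 s, during which the arm holds its last target. There are 200 camera calls.

## Working session

There is one attempt and no reset: what is moved stays moved. The work goes in short steps, each a Python script; the robot and the scene stay as the last script left them, time stands still between calls to the robot, and variables do not carry over. Pictures are saved under pics/ and viewed, at most 14 in all, crops included, and the job is handed in when it is done.

```bash
ls; mkdir -p pics; cat > h.py <<'E'
import numpy as np, cv2
from bench import *
def world(c,u,v,z=None):
    """pixel -> world; at range depth if z is None, else intersect plane z"""
    K,R,t=map(np.array,(c["intrinsics"],c["R"],c["t"]))
    d=np.linalg.solve(K,np.array([u,v,1.0])); o=-R.T@t; d=R.T@d
    if z is None:
        r=c["range_z"][int(round(v)),int(round(u))]; return o+d*r
    return o+d*(z-o[2])/d[2]
def cloud(c):
    K,R,t=map(np.array,(c["intrinsics"],c["R"],c["t"]))
    v,u=np.mgrid[:400,:640]; z=c["range_z"]
    p=np.stack([(u-K[0,2])/K[0,0]*z,(v-K[1,2])/K[1,1]*z,z],-1)
    return (p-t)@R
E
python3 - <<'E'
from h import *
c=capture("top"); cv2.imwrite("pics/top.png",c["image"]); np.savez("top.npz",**c)
for n in ["screw100_mid","screw130_mid","screw160_mid","screw190_mid","cradle100_seat","cradle130_seat","cradle160_seat","cradle190_seat"]:
    for s in spot_in("top",n)[:6]:
        print(n,round(s["conf"],2),np.round(s["xy"]),np.round(world(c,*s["xy"],z=.075),3))
for s in silhouettes("top","screw130_mid"): print(s["conf"],s["xy"],s["region"].sum())
c=capture("scene"); cv2.imwrite("pics/scene.png",c["image"]); print(current_clock())
E
```

```text
pics
screw100_mid 0.97 [271. 222.] [0.467 0.109 0.075]
screw100_mid 0.61 [390. 226.] [ 0.452 -0.173  0.075]
screw100_mid 0.61 [499. 229.] [ 0.442 -0.431  0.075]
screw130_mid 0.95 [198. 253.] [0.397 0.286 0.075]
screw130_mid 0.69 [207. 135.] [0.68  0.261 0.075]
screw130_mid 0.67 [274. 197.] [0.527 0.102 0.075]
screw160_mid 0.96 [276. 172.] [0.588 0.096 0.075]
screw190_mid 0.67 [282. 145.] [0.652 0.079 0.075]
screw190_mid 0.48 [271. 222.] [0.468 0.109 0.075]
screw190_mid 0.3 [273. 199.] [0.523 0.104 0.075]
screw190_mid 0.28 [157. 188.] [0.554 0.382 0.075]
cradle100_seat 0.95 [391. 229.] [ 0.447 -0.175  0.075]
cradle100_seat 0.19 [381. 156.] [ 0.62  -0.156  0.075]
cradle130_seat 0.82 [392. 202.] [ 0.509 -0.18   0.075]
cradle130_seat 0.74 [279. 172.] [0.586 0.089 0.075]
cradle160_seat 0.56 [396. 178.] [ 0.567 -0.192  0.075]
cradle190_seat 0.88 [380. 155.] [ 0.623 -0.154  0.075]
0.74 [272.4, 195.5] 529
0.69 [199.5, 250.9] 514
0.65 [207.0, 134.0] 510
0.55
```

View pics/top.png

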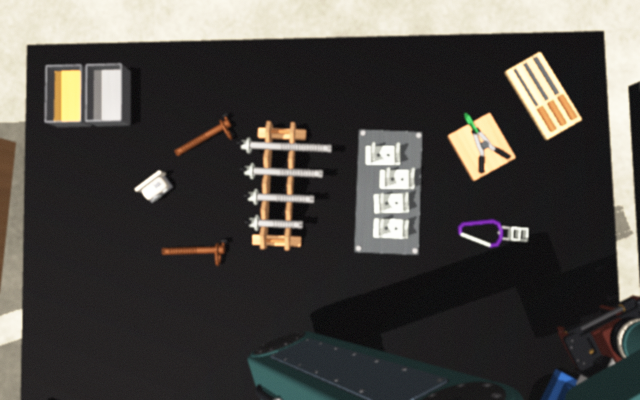

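View pics/scene.png

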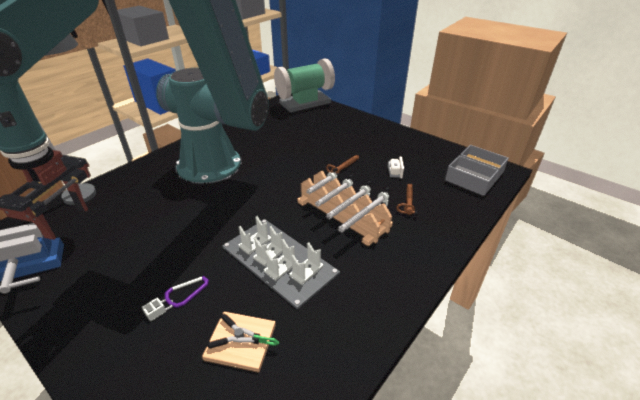

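The top view shows the rack at columns 250–330, with tubes on rows 146, 172, 198 and 224. The longest is farthest out, and the hangers are on the left. The cradles are at (391,228), (392,202), (397,178) and (383,154), and the brown look-alikes are at (205,135) and (198,251). Next I'll take close-ups with the wrist camera.

```bash
cat >> h.py <<'E'
from scipy.spatial.transform import Rotation as Rn
def quat(a,flip=False):
    """tool down, tool x along direction a (2-vector); flip = half turn"""
    a=np.array([a[0],a[1],0.]); a/=np.linalg.norm(a)
    if flip: a=-a
    z=np.array([0,0,-1.]); return Rn.from_matrix(np.stack([a,np.cross(z,a),z],1)).as_quat()
E
python3 - <<'E'
from h import *
print(Rn.from_quat(current_orientation()).as_matrix().round(2))
for f in (0,1):
  for p in ([.5,.08,.3],[.5,-.17,.3],[.65,.08,.056],[.45,-.17,.056]):
    q=inverse_kinematics(p,quat([-.15,1],f)); print(f,p,None if q is None else np.round(q,2))
for k,y in (("rail",-.17),("rack",.10)):
    # prefer the variant with smallest |j6|
    p=[.48,y,.36]
    qs=[q for q in (inverse_kinematics(p,quat([-.15,1],f)) for f in (0,1)) if q is not None]
    goto_joints(min(qs,key=lambda q:abs(q[5])))
    c=capture("wrist"); cv2.imwrite(f"pics/{k}.png",c["image"]); np.savez(k+".npz",**c)
    for n in ["screw100_mid","screw130_mid","screw160_mid","screw190_mid"] if k=="rack" else ["cradle100_seat","cradle130_seat","cradle160_seat","cradle190_seat"]:
        for s in spot_in("wrist",n)[:5]:
            print(n,round(s["conf"],2),np.round(s["xy"]),np.round(world(c,*s["xy"],z=.075),3))
print(current_clock(),current_joint_pos())
E
```

```text
[[ 0.91  0.42 -0.  ]
 [ 0.42 -0.91  0.  ]
 [ 0.   -0.   -1.  ]]
0 [0.5, 0.08, 0.3] [ 0.02  0.16  1.6  -0.    1.39 -0.13]
0 [0.5, -0.17, 0.3] [-0.46  0.19  1.55 -0.    1.4  -0.61]
0 [0.65, 0.08, 0.056] [ 0.02  0.61  1.54 -0.    0.99 -0.13]
0 [0.45, -0.17, 0.056] [-0.5   0.42  1.94 -0.    0.78 -0.65]
1 [0.5, 0.08, 0.3] None
1 [0.5, -0.17, 0.3] [-0.46  0.19  1.55 -0.    1.4   2.53]
1 [0.65, 0.08, 0.056] None
1 [0.45, -0.17, 0.056] [-0.5   0.42  1.94 -0.    0.78  2.49]
cradle100_seat 0.6 [304. 163.] [ 0.453 -0.175  0.075]
cradle130_seat 0.88 [338. 168.] [ 0.509 -0.175  0.075]
cradle130_seat 0.7 [371. 178.] [ 0.566 -0.182  0.075]
cradle160_seat 0.7 [369. 180.] [ 0.563 -0.186  0.075]
cradle190_seat 0.63 [406. 168.] [ 0.618 -0.158  0.075]
screw100_mid 0.94 [312. 155.] [0.466 0.11  0.075]
screw130_mid 0.94 [291.  48.] [0.414 0.257 0.075]
screw130_mid 0.89 [460.  70.] [0.662 0.265 0.075]
screw130_mid 0.75 [352. 166.] [0.533 0.101 0.075]
screw160_mid 0.71 [387. 174.] [0.59  0.098 0.075]
screw190_mid 0.63 [427. 170.] [0.654 0.113 0.075]
screw190_mid 0.22 [282. 359.] [ 0.463 -0.309  0.075]
3.775 [ 6.23445066e-02  9.51921070e-02  1.52521106e+00 -1.64839412e-04
  1.52128415e+00 -8.47392197e-02]
```

```bash
python3 - <<'E'
import cv2,numpy as np
a=[cv2.resize(cv2.imread(f"pics/{k}.png")[90:270,220:500],None,fx=2.6,fy=1.6*1.0,interpolation=2) for k in("rack","rail")]
a=[cv2.resize(cv2.imread(f"pics/{k}.png")[80:230,250:490],None,fx=2,fy=2,interpolation=cv2.INTER_CUBIC) for k in("rack","rail")]
cv2.imwrite("pics/both.png",np.vstack(a))
E
```

```text
(no output)
```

View pics/both.png

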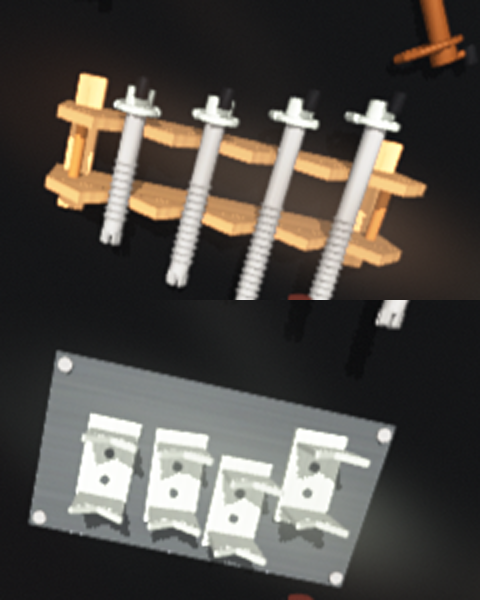

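The upper half shows the four tubes clear of each other, hangers at the top. The lower half shows four empty cradles, with the third and fourth staggered. I'll fit the axes and seats from the depth data.

```bash
cat > fit.py <<'E'
from h import *
from scipy.ndimage import label
def comps(P,m,n=25):
    L,k=label(m); return [P[L==i] for i in range(1,k+1) if (L==i).sum()>n]
if __name__=="__main__":
    c=dict(np.load("rack.npz")); P=cloud(c)
    print("tubes")
    for x,len_ in zip((.466,.53,.59,.654),(100,130,160,190)):
        # grey pixels in the tube slab
        im=c["image"].astype(int); grey=(np.ptp(im,2)<30)&(im.min(2)>90)
        m=grey&(P[...,2]>.072)&(P[...,2]<.09)&(abs(P[...,0]-x+.2*(P[...,1]-.1))<.022)&(P[...,1]>-.1)&(P[...,1]<.24)
        q=P[m]
        e=cv2.fitLine(q[:,:2].astype(np.float32),cv2.DIST_HUBER,0,.01,.01).ravel(); a=e[:2]*np.sign(e[1]); 
        s=(q[:,:2]-e[2:])@a; r=abs((q[:,:2]-e[2:])@[a[1],-a[0]]); 
        b=np.histogram(s,np.arange(-.15,.15,.008))[0]
        print(len_,len(q),"dir",a.round(3),"pt",e[2:].round(4),"s",s.min().round(3),s.max().round(3),"z",np.percentile(q[:,2],[50,95]).round(4))
        w=[(round(float(v),3),round(float(np.ptp(((q[:,:2]-e[2:])@[a[1],-a[0]])[abs(s-v)<.003])),3)) for v in np.arange(s.min(),s.max(),.006) if (abs(s-v)<.003).any()]
        print("  w",w[-8:]); 
        tip=e[2:]+a*s.min(); print("  mid from tip",(tip+a*{100:.058,130:.077,160:.095,190:.113}[len_]).round(4))
    c=dict(np.load("rail.npz")); P=cloud(c)
    print("rail z",np.median(P[165:170,258:262,2]))
    box=(P[...,0]>.38)&(P[...,0]<.72)&(P[...,1]>-.27)&(P[...,1]<-.07)
    im=c["image"]
    h=np.histogram(P[box][:,2],np.arange(-.005,.1,.005)); print(h[0])
    for lo,hi in((.018,.1),(.045,.1)):
        for q in comps(P,box&(P[...,2]>lo)&(P[...,2]<hi)):
            r=cv2.minAreaRect(q[:,:2].astype(np.float32)); print(lo,len(q),np.round(r[0],4),np.round(r[1],3),round(r[2],1),"z",q[:,2].min().round(3),q[:,2].max().round(3))
E
python3 fit.py
```

```text
tubes
100 744 dir [0.034 0.999] pt [0.467  0.0968] s -0.063 0.063 z [0.0823 0.0851]
  w [(0.015, 0.016), (0.021, 0.016), (0.027, 0.015), (0.033, 0.014), (0.039, 0.015), (0.045, 0.025), (0.051, 0.023), (0.057, 0.016)]
  mid from tip [0.4668 0.0921]
130 845 dir [0.025 1.   ] pt [0.5284 0.0928] s -0.087 0.069 z [0.0826 0.0854]
  w [(0.027, 0.014), (0.033, 0.013), (0.039, 0.015), (0.045, 0.015), (0.051, 0.029), (0.057, 0.026), (0.063, 0.017), (0.069, 0.006)]
  mid from tip [0.5282 0.083 ]
160 931 dir [0.024 1.   ] pt [0.5899 0.094 ] s -0.11 0.076 z [0.0824 0.0852]
  w [(0.028, 0.014), (0.034, 0.014), (0.04, 0.014), (0.046, 0.015), (0.052, 0.015), (0.058, 0.024), (0.064, 0.022), (0.07, 0.013)]
  mid from tip [0.5895 0.0792]
190 967 dir [0.026 1.   ] pt [0.6517 0.1036] s -0.101 0.074 z [0.0824 0.0853]
  w [(0.031, 0.013), (0.037, 0.014), (0.043, 0.014), (0.049, 0.016), (0.055, 0.023), (0.061, 0.022), (0.067, 0.014), (0.073, 0.008)]
  mid from tip [0.652  0.1153]
rail z 6.06826723929282e-05
[1708 3415 2898 6187 1067 2404   97  104  109  107  110  120  112  176
  235  227  198  188    0    0]
0.018 1272 [ 0.4504 -0.1816] [0.081 0.046] 86.4 z 0.018 0.084
0.018 1278 [ 0.5131 -0.1856] [0.046 0.084] 0.9 z 0.018 0.085
0.018 2612 [ 0.6031 -0.185 ] [0.119 0.107] 88.3 z 0.018 0.084
0.045 149 [ 0.4524 -0.154 ] [0.005 0.043] 86.5 z 0.046 0.084
0.045 154 [ 0.5129 -0.1568] [0.043 0.005] 0.8 z 0.045 0.085
0.045 150 [ 0.6349 -0.1393] [0.005 0.043] 88.5 z 0.045 0.084
0.045 160 [ 0.5734 -0.1728] [0.005 0.043] 87.8 z 0.046 0.084
0.045 185 [ 0.4482 -0.2127] [0.005 0.043] 86.3 z 0.045 0.084
0.045 182 [ 0.6333 -0.1982] [0.005 0.043] 88.4 z 0.045 0.084
0.045 187 [ 0.5134 -0.2155] [0.042 0.006] 0.4 z 0.045 0.084
0.045 198 [ 0.5716 -0.2315] [0.006 0.043] 87.9 z 0.045 0.084
```

```bash
python3 - <<'E'
from fit import *
c=dict(np.load("rack.npz")); P=cloud(c); im=c["image"].astype(int)
br=(im[...,2]-im[...,0]>50)&(P[...,2]>.06)&(P[...,2]<.1)&(abs(P[...,1]-.09)<.08)&(P[...,0]>.42)&(P[...,0]<.7)
for s in(-1,1):
    q=P[br&((P[...,1]-.087)*s>0)]
    e=cv2.fitLine(q[:,:2].astype(np.float32),cv2.DIST_HUBER,0,.01,.01).ravel(); a=e[:2]*np.sign(e[0])
    print(len(q),a.round(3),[round(float(e[3]+(x-e[2])*a[1]/a[0]),4) for x in(.467,.528,.590,.652)],np.percentile(q[:,2],[2,98]))
# grey profile along each tube: width vs y
g=(np.ptp(im,2)<30)&(im.min(2)>70)&(P[...,2]>.06)
for x0,d in((.467,.034),(.5284,.025),(.59,.024),(.652,.025)):
    r=P[...,0]-x0-d*(P[...,1]-.095)
    m=g&(abs(r)<.025)&(P[...,1]>-.08)&(P[...,1]<.2)
    near=m&(abs(r)<.006); wide=m&(abs(r)>.0125)
    print("tip y",np.sort(P[near][:,1])[:4].round(4),"hanger wide y",np.percentile(P[wide][:,1],[5,25,50,75,95]).round(4))
E
```

```text
1071 [ 0.998 -0.055] [0.0714, 0.068, 0.0646, 0.0611] [0.06119876 0.09332354]
971 [ 0.998 -0.064] [0.1297, 0.1258, 0.1218, 0.1179] [0.06214017 0.09323907]
tip y [0.0344 0.0347 0.0354 0.0357] hanger wide y [0.1185 0.1217 0.1238 0.1275 0.1295]
tip y [0.006  0.0062 0.0067 0.0067] hanger wide y [0.1268 0.1293 0.131  0.1322 0.1424]
tip y [-0.0158 -0.0153 -0.0153 -0.0146] hanger wide y [0.1512 0.1531 0.1546 0.1558 0.1572]
tip y [0.0009 0.0026 0.0026 0.0032] hanger wide y [0.1579 0.1607 0.1621 0.1628 0.1642]
```

```bash
python3 - <<'E'
from h import *
rows=[]
for n,x,y in((190,.652,.08),(160,.590,.082),(130,.5284,.086),(100,.467,.095)):
    move_ptp([x,y-.02,.22],quat([.03,1]))
    c=capture("wrist"); np.savez(f"s{n}.npz",**c)
    # draw y ticks (1 cm) along the axis at z=.075
    K,R,t=map(np.array,(c["intrinsics"],c["R"],c["t"]))
    im=cv2.resize(c["image"],None,fx=2,fy=2,interpolation=cv2.INTER_CUBIC)
    for k in range(-8,20):
        p=K@(R@np.array([x+.013+.03*(k/100-.09),k/100,.075])+t); u,v=(2*p[:2]/p[2]).astype(int)
        cv2.line(im,(u,v),(u+(16 if k%5==0 else 8),v),(0,255,255) if k%5 else (0,0,255),1)
        if k==9: uc=u
    rows.append(im[:, max(0,uc-90):uc+90])
m=np.hstack(rows[::-1]); print(m.shape, (-R.T@t).round(3)); cv2.imwrite("pics/four.png",m[:600]);print(current_clock())
E
```

```text
(800, 720, 3) [0.469 0.155 0.383]
5.95
```

View pics/four.png

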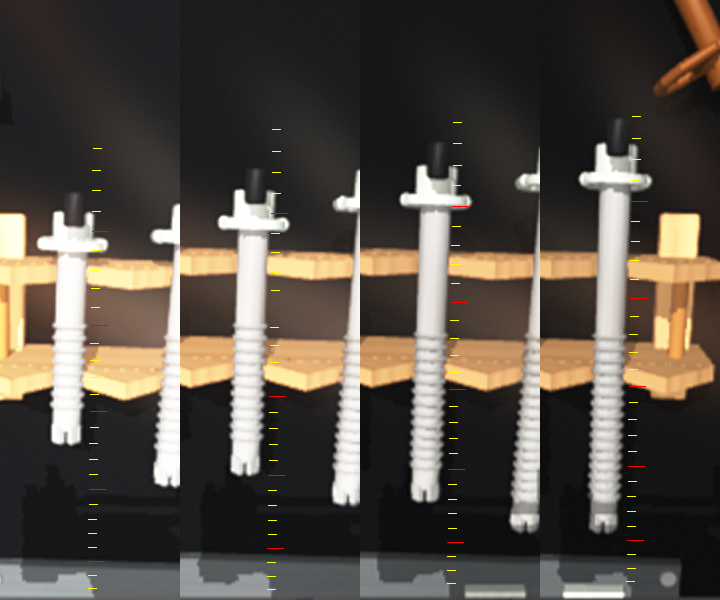

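Panels left to right are the 100, 130, 160 and 190 screws. The near face of the plate reads y≈0.140, 0.1405, 0.1495 and 0.156, with tips at rows 444, 475, 501 and 531. That puts the balance points at y≈0.0965, 0.0865, 0.0835 and 0.0785. I'll start with the 100 mm screw.

```bash
cat >> h.py <<'E'
MID={100:(.4670,.0965),130:(.5283,.0865),160:(.5897,.0835),190:(.6511,.0785)}
SEAT={100:((.4503,-.1834),(.071,.997)),130:((.5132,-.1862),(-.008,1)),160:((.5725,-.2022),(.031,1)),190:((.6341,-.1688),(.027,1))}
d=.003; LANE=np.array([.028,1.])
def transfer(n,fix=0.):
    g=np.array(MID[n])+d*LANE; q=quat(LANE)
    move_gripper(.042)
    move_ptp([*g,.12],q); servo_line([*g,.056],q,rate=.1)
    move_gripper(0); print(n,"gap",current_finger_gap(),"grip",current_grip_force(),"t",current_clock())
    servo_line([*g,.19],q,rate=.12)
    s,a=map(np.array,SEAT[n]); s=s+(d+fix)*a; q=quat(a)
    move_ptp([*s,.19],q); servo_line([*s,.075],q,rate=.12)
    hit=servo_line([*s,.0572],q,rate=.03,contact_N=5)
    print("hit",hit,current_position().round(4) if hasattr(current_position(),'round') else current_position(),"gap",current_finger_gap())
    move_gripper(.03); servo_line([*s,.13],q,rate=.12); print("t",current_clock())
def look(n,name):
    s=SEAT[n][0]; move_ptp([s[0],s[1]-.02,.22],quat(SEAT[n][1]))
    c=capture("wrist"); np.savez(name+".npz",**c)
    cv2.imwrite(f"pics/{name}.png",cv2.resize(c["image"][40:340,120:520],None,fx=1.5,fy=1.5))
E
python3 - <<'E'
from h import *
transfer(100); look(100,"p100")
E
```

```text
100 gap 0.017170978680490542 grip 29.850744009017944 t 8.6
hit True [ 0.4509 -0.1805  0.058 ] gap 0.017168752130265454
t 13.8
```

View pics/p100.png

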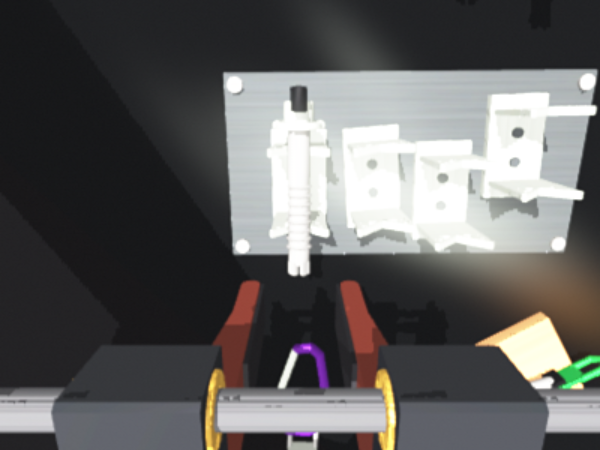

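The screw lies in the nearest cradle, tube at (298,195) across both forks and hanger up. A depth check will show the centring.

```bash
python3 - <<'E'
from h import *
c=dict(np.load("p100.npz"));P=cloud(c);s,a=map(np.array,SEAT[100]);a/=np.linalg.norm(a)
D=P[...,:2]-s; u=D@a; w=D@[a[1],-a[0]]; z=P[...,2]
m=(abs(u)<.1)&(abs(w)<.03)
t=m&(abs(w)<.012)&(z>.072)&(z<.09)
for lo in np.arange(-.07,.08,.01):
    k=t&(u>=lo)&(u<lo+.01); h=m&(abs(w)>.012)&(u>=lo)&(u<lo+.01)&(z>.05)
    print(lo.round(3),k.sum(),w[k].mean().round(4) if k.any() else "",z[k].max().round(4) if k.any() else "",h.sum())
print("tip",u[t].min(),"fork/hanger u pts",np.histogram(u[m&(abs(w)>.012)&(z>.05)],np.arange(-.04,.07,.004)))
# same metric in the rack picture
c=dict(np.load("s100.npz"));P=cloud(c);D=P[...,:2]-np.array(MID[100]);a=LANE/np.linalg.norm(LANE);u=D@a;w=D@[a[1],-a[0]];z=P[...,2]
t=(abs(w)<.012)&(z>.072)&(z<.09)&(abs(u)<.1); print("rack tip",u[t].min(), np.histogram(u[(abs(w)>.012)&(abs(w)<.02)&(z>.05)&(abs(u)<.07)],np.arange(-.04,.07,.004))[0])
E
```

```text
-0.07 23 -0.0005 0.0853 0
-0.06 110 -0.0006 0.0866 0
-0.05 118 -0.0004 0.087 0
-0.04 140 -0.0001 0.0868 91
-0.03 151 -0.0002 0.0874 819
-0.02 132 -0.0002 0.0867 1354
-0.01 143 -0.0001 0.0882 5472
0.0 140 0.0 0.0863 8954
0.01 136 0.0002 0.0854 5551
0.02 168 0.0 0.0858 55
0.03 162 0.0001 0.0856 77
0.04 124 0.0003 0.09 54
0.05 157 -0.0003 0.0874 10
0.06 31 0.0 0.0853 0
0.07 0   0
0.08 0   0
tip -0.06187183380887038 fork/hanger u pts (array([   0,    7,  228,  386,  289,  367,  453, 2719,  171, 3116, 5566,
       2290, 2264, 4385,    0,    0,   19,  100,   13,    0,    0,   31,
         33,    0,    0,    0,    0]), array([-4.00000000e-02, -3.60000000e-02, -3.20000000e-02, -2.80000000e-02,
       -2.40000000e-02, -2.00000000e-02, -1.60000000e-02, -1.20000000e-02,
       -8.00000000e-03, -4.00000000e-03, -3.46944695e-17,  4.00000000e-03,
        8.00000000e-03,  1.20000000e-02,  1.60000000e-02,  2.00000000e-02,
        2.40000000e-02,  2.80000000e-02,  3.20000000e-02,  3.60000000e-02,
        4.00000000e-02,  4.40000000e-02,  4.80000000e-02,  5.20000000e-02,
        5.60000000e-02,  6.00000000e-02,  6.40000000e-02,  6.80000000e-02]))
rack tip -0.06258478511591177 [   0    0   40   51  109    0    0    0    0  427 2251 1231    1    0
    0    0    6   54   60   36    0   27   34    0    3    3    0]
```

Near face is at +44 mm (nominal 42), tip at −62 mm (nominal −58), and the tube is level, so it is centred to about 2 mm. On to the other three, stopping if a grip fails.

```bash
sed -i 's/    servo_line(\[\*g,.19\],q,rate=.12)/    assert .014<current_finger_gap()<.02\n&/' h.py; python3 - <<'E'
from h import *
for n in (130,160,190): transfer(n)
look(160,"pall"); c=dict(np.load("pall.npz"));P=cloud(c)
for n in SEAT:
    s,a=map(np.array,SEAT[n]);a=a/np.linalg.norm(a);D=P[...,:2]-s;u=D@a;w=D@[a[1],-a[0]];z=P[...,2]
    t=(abs(w)<.012)&(z>.072)&(z<.09)&(abs(u)<.14)
    e=np.polyfit(u[t],w[t],1); zz=np.polyfit(u[t&(abs(w)<.004)&(u<.03)],z[t&(abs(w)<.004)&(u<.03)],1)
    h=u[(abs(w)>.012)&(abs(w)<.02)&(z>.06)&(u>.034)&(u<.1)]
    print(n,"tip",u[t].min().round(4),"hanger",np.percentile(h,[3,50,97]).round(4) if len(h) else "","w",e.round(4),"z",zz.round(4))
E
```

```text
130 gap 0.017327771557620286 grip 29.839939177036285 t 17.2583
hit True [ 0.5135 -0.1833  0.0582] gap 0.017312561764656013
t 22.425
160 gap 0.017318688704837368 grip 29.854739606380463 t 25.2417
hit True [ 0.5731 -0.1993  0.0584] gap 0.017668509148738527
t 30.4417
190 gap 0.01739262134591151 grip 29.852727949619293 t 33.3
hit True [ 0.6345 -0.1658  0.0586] gap 0.017311692121401868
t 38.3667
100 tip -0.0623 hanger [0.0451 0.0474 0.0503] w [0.0118 0.0022] z [-0.0041  0.0842]
130 tip -0.0803 hanger [0.0564 0.0585 0.0614] w [0.0105 0.0011] z [-0.0064  0.0844]
160 tip -0.0997 hanger [0.0674 0.0699 0.0733] w [0.0074 0.0001] z [-0.0021  0.0842]
190 tip -0.1167 hanger [0.0797 0.0811 0.0846] w [-0.0022 -0.0011] z [-0.0025  0.0842]
```

View pics/pall.png

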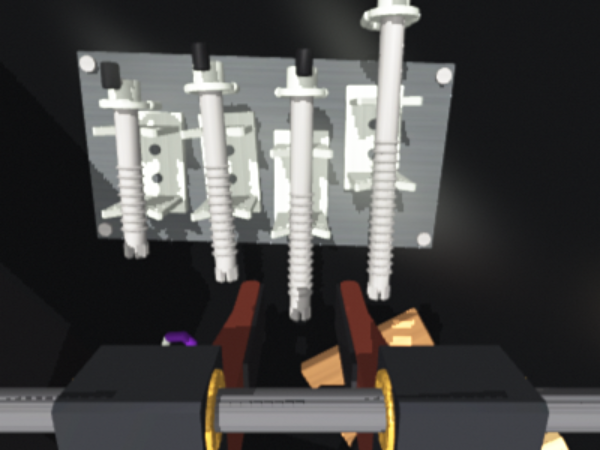

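All four screws lie level across both forks in the right order, hangers up: tubes at (128,160), (215,170), (302,190) and (388,160). Measured centring is within about 2–3 mm, and the gripper is clear.

```bash
python3 -c "
from bench import *
sleep(.5);print(close_job(),current_clock())"
```

```text
the job is handed in; nothing more can be done
the job is handed in; nothing more can be done
```

The job is handed in: all four ice screws lie in their matching cradles in the original order, hangers on the same side, centred to about 2–3 mm by the depth measurement, at about 39 s of the allowed 96 s and with no drops; the headlamp and carabiner were never handled.

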